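Cover the washed mill jar with its nested lids, then lift off the outer cap alone

TASK

The washed mill jar is to dry under its vented inner lid alone. Pick up the nested lids together from the plaster bat, holding them by the inner lid's wide rim, and lower them gently into the mouth of the open porcelain jar until the inner lid is fully home with the cap still on it. Then grip only the steel outer cap, lift it straight off leaving the inner lid seated and the jar where it stands, and finish still holding the cap, upright and still in the gripper, about 100 mm clear above the inner lid; leave the other things on the bench alone.

Things in the scene. Friction and masses are not known exactly. Their poses are not given: they have to be found in the camera images.
- jar_mouth (a point): Centre of the open mouth, level with the rim's top, of the white porcelain mill jar: body 100 mm in diameter, straight neck of 56 mm outside diameter over the top 26 mm, bore 46 mm, 110 mm tall in all, so the mouth is 110 mm above the bench; z up.
- jar: The same jar, loose on the bench, 1.5 kg, a few white grinding balls in it; the shoulder slopes from the full 100 mm width 64 mm up to the neck 84 mm up. Origin at the centre of its underside; z up.
- bat: Round plaster drying bat, 160 mm in diameter, 20 mm thick, fixed on the bench; origin at the centre of its underside. The nested lids stand on it, up to 20 mm off its centre. Bat and jar may be on either side.
- lid_rim (a point): Centre of the white porcelain inner lid at half the height of its rim. Rim 66 mm in diameter, 8 mm thick (4 mm above and below this point); under it the spigot, above it a collar 43 mm in diameter and 10 mm high with vent holes in its top. Home in the jar the rim's underside rests on the jar's rim: this point is then 4 mm above the mouth. z up, round about z.
- inner_lid: The same inner lid, 0.12 kg: origin at the centre of the underside of its spigot, 18 mm below the point lid_rim; z up. The spigot is 14 mm deep and 41 mm in diameter, narrowing to 30 mm over its lowest 8 mm. At the start the lid stands on its spigot on the plaster bat.
- cap_centre (a point): Centre (half-way up) of the outer cap, an upside-down steel cup of 54 mm outside diameter, 26 mm tall; z up. It rests loosely on the inner lid's rim, over the collar: its lower edge is level with the rim's upper face, so this point is 17 mm above the point lid_rim and the rim sticks out 6 mm all round below it.
- outer_cap: The same cap, 0.09 kg, origin at the centre of its open underside; z up. Inside 47 mm wide and 21 mm deep, so 2 mm of play all round the collar; it lifts straight off and is free of the collar after 10 mm.
- mortar: White porcelain mortar with pestle in it, 150 mm across, 75 mm high (pestle to about 110 mm); bystander. Origin at the centre of its underside.
- brayer: Hand roller with black rubber roll 36 mm in diameter, 80 mm long, and red handle reaching 150 mm from the roll along -x; bystander. Origin on the bench under the middle of the roll.
- vial: Small white pigment vial with black lid, 33 mm across, 50 mm high; bystander. Origin at the centre of its underside.
- glass_jar: Closed glass jar with blue lid and paper label, 80 mm across, 110 mm high; bystander. Origin at the centre of its underside.

How it is judged:
By the outcome, as a careful person would: the job done as asked, in the order asked, and still so for the second after the job is handed in, while the arm keeps its last pose, push and grip.
It also fails if it takes over 50 s, if anything falls off the work surface, if the arm or the gripper's body presses on something with over 40 N, if the wrist force passes 120 N, or if a joint passes its speed limit or range.

ROBOT

A 7-joint arm with a two-finger parallel gripper is mounted at the origin on the work surface. World frame = base frame: x ahead of the robot, y to its left, z up, the work surface at z = 0. Lengths are in m, angles in degrees, forces in N, time in s.
With the tool pointing down it reaches from about 0.425 to 0.95 m from the base axis. Payload 4.7 kg.
Tool frame: the origin (TCP) lies on the centre line of the jaws, within the pads' length; the fingertips stand 17 mm ahead of it and the grasp point (between the pads) lies 2 mm behind it; z points along the fingers, y is the line along which they close (so a half turn about z gives the same grasp; the last joint's range is limited). The gripper opens to 87 mm and grips with 3 to 60 N. Pads are 19 mm wide; open, the fingers measure 117 mm over their backs; the gripper's body (75 mm by 190 mm) begins 51 mm behind the grasp point.
Start: joints at [67.156, 26.849, -2.785, 87.806, 1.381, 65.374, -4.715], TCP at [0.244, -0.629, 0.24] pointing down, gripper open.
Joint ranges: [-148.3, 148.3], [-19.14, 114.17], [-79.39, 73.82], [5.75, 140.21], [-59.74, 239.74], [12.07, 113.84], [-152.46, 152.46]. Speed limits (degrees/s): [147.25, 147.25, 180, 180, 180, 180, 180].

INTERFACE

Orientations are given as a 3x3 rotation matrix whose columns are the frame's x, y, z axes.
In Python, from rig import telemetry, eyes, ticket gives the robot as it stands.
- The arm moves only by the tool send_rows, never from a script. Its argument "steps" is a list of rows, each a list of 5 numbers: the opening, from 0 (shut) to 1 (fully open), then the shift along the tool's x, y, z in units of 0.04 m (1.0 is 0.04 m), then the turn about the tool's z in units of 90 degrees (1.0 is 90 degrees). In form: [[gripper, x, y, z, roll], ...]. A call has 1 to 12 rows; each row shifts and turns the commanded pose from where the row before left it, along the tool's axes as they then stand; what a row does not reach is not made up. A row lasts 1/12 s, in which the tool goes at most 41.7 mm and 7.16 degrees, less where a joint would pass 70% of its speed; a pose out of reach is approached as far as the arm can. A call with a number of a shift or a turn outside -1 to 1 is refused whole. A call with a gripper value outside its range is refused whole. The fingers move at their own pace and stop on an object; "newtons" is the grip in N (left out, the last holds). Time passes only in rows, so rows that do not move let the fingers close. It gives the time, the measured TCP pose, the force, the opening and the grip force at its end, in the units of the state.
- telemetry.get_state(): the state, without advancing time (a new reading comes with each control period).
- eyes.get_image(name): name is "side" or "top" or "wrist"; returns a dict with "color" (400x640x3 uint8, red, green, blue), "K" (3x3 intrinsics, pixels), "extrinsics" (4x4, takes a point from camera to world coordinates). Camera axes: x right, y down, z forward; pixel columns grow to the right and rows downward; lengths in m; the calibration is good to about 2 mm. The wrist camera is an equidistant fisheye: a pixel r from the principal point sees the ray r / f radians off the axis. A picture is of the moment at which its call begins. There is no depth.
- ticket.hand_in(): hands the job in; it is judged then, once.
Trained networks look in the newest picture that a camera, given by its name, has taken for a name from the list of things; names that differ only in an ending like _2 or _b are one class to them, and where a whole thing is asked for, a point or a joint stands for the part that bears it (a point fixed in the world has none). Each returns a list of dicts, best first, with "conf" (0 to 1); they miss things now and then, are a little off and sometimes report something else, mostly with a low value. They report only what shows in the picture. A call takes as long as a camera call.
- eyes.spot_in(camera, query): "at" ([column, row] in pixels, amid what is visible of it).
The state is a dict: "clock": time; "q": joint angles; "dq": joint speeds; "tau": joint torques, N m; "ee_pos": TCP position; "eef_rot": TCP orientation; "force": force on the tool from outside, world axes, zero at the start; "torque": the same for the moment, N m; "opening": finger opening in m; "finger_force": force on a finger pad.
Only numpy, scipy, OpenCV 4.12 (cv2) and the standard library are available. Lean on these libraries where they do the work, as an engineer would, in place of code of your own. Each camera call takes 0.05 s, during which the arm holds its last target. There are 200 camera calls.

## Working session

There is one attempt and no reset: what is moved stays moved. The work goes in short steps, Python scripts to look and compute and a tool call to move; the robot and the scene stay as the last step left them, time stands still between calls to the robot, and variables do not carry over. Pictures are saved under pics/ and viewed, at most 10 in all, crops included, and the job is handed in when it is done.

Besides the shell and the picture viewer there is one more tool, called as a command line: name --pt "numbers of a row" for each row, then --argument value for the rest. send_rows: Moves the arm, as the interface text tells. Its arguments: {"type":"object","properties":{"steps":{"type":"array","items":{"type":"array","items":{"type":"number","minimum":-1,"maximum":1}}},"newtons":{"type":"number"}},"required":["steps"]}

```bash
mkdir -p pics
cat > h.py <<'E'
import numpy as np, cv2
from rig import telemetry, eyes, ticket
def ray(im,p):
    K=im["K"];E=np.array(im["extrinsics"]);u=(p[0]-K[0][2])/K[0][0];v=(p[1]-K[1][2])/K[1][1]
    if im.get("fish"):
        r=np.hypot(u,v);s=np.sin(r)/max(r,1e-9);d=np.array([u*s,v*s,np.cos(r)])
    else: d=np.array([u,v,1.])
    d=E[:3,:3]@d;return E[:3,3],d/np.linalg.norm(d)
def img(n):
    im=eyes.get_image(n);im["fish"]=n=="wrist";im["K"]=np.array(im["K"]);return im
def tri(rs):
    A=np.zeros((3,3));b=np.zeros(3)
    for o,d in rs:
        M=np.eye(3)-np.outer(d,d);A+=M;b+=M@o
    x=np.linalg.solve(A,b);return x,[np.linalg.norm((np.eye(3)-np.outer(d,d))@(x-o)) for o,d in rs]
def atz(r,z): return r[0]+r[1]*(z-r[0][2])/r[1][2]
def proj(im,P):
    E=np.array(im["extrinsics"]);c=E[:3,:3].T@(np.array(P)-E[:3,3]);K=im["K"]
    if im["fish"]:
        h=np.hypot(c[0],c[1]);t=np.arctan2(h,c[2]);u,v=c[:2]/max(h,1e-9)*t
    else: u,v=c[:2]/c[2]
    return np.array([K[0][0]*u+K[0][2],K[1][1]*v+K[1][2]])
def save(im,n): cv2.imwrite("pics/"+n,cv2.cvtColor(im["color"],cv2.COLOR_RGB2BGR))
E
python3 - <<'E'
from h import *
np.set_printoptions(precision=4,suppress=True)
s=telemetry.get_state();print(s["clock"],s["ee_pos"],s["eef_rot"],s["opening"])
R={}
for c in ("side","top","wrist"):
    im=img(c);save(im,c+"0.png");print(c,im["K"].tolist(),np.array(im["extrinsics"]).round(3).tolist())
    for q in ("jar_mouth","lid_rim","cap_centre","jar","bat","mortar","brayer","vial","glass_jar"):
        d=eyes.spot_in(c,q)
        print(q,[(x["at"],round(x["conf"],2)) for x in d[:2]])
        if d and c!="wrist": R.setdefault(q,[]).append(ray(im,d[0]["at"]))
for q,r in R.items():
    if len(r)==2: print(q,*tri(r))
cv2.imwrite("pics/all.png",cv2.resize(np.vstack([cv2.imread("pics/side0.png"),cv2.imread("pics/top0.png")]),(480,600)))
E
```

```text
0.0 [ 0.2437 -0.6289  0.2385] [[ 0.9324  0.3614 -0.0008]
 [ 0.3614 -0.9324  0.0018]
 [-0.0001 -0.002  -1.    ]] 0.08733864180619691
side [[410.22662767071915, 0.0, 310.0909961112223], [0.0, 410.22662767071915, 194.85136270136724], [0.0, 0.0, 1.0]] [[-0.681, -0.544, 0.491, 0.002], [-0.733, 0.5, -0.462, 0.513], [0.006, -0.674, -0.739, 0.927], [0.0, 0.0, 0.0, 1.0]]
jar_mouth [([283.7, 247.3], 0.93)]
lid_rim [([392.6, 187.3], 0.41)]
cap_centre [([389.3, 177.2], 0.66)]
jar [([282.3, 246.2], 0.57)]
bat [([377.5, 194.8], 0.85)]
mortar [([146.5, 291.0], 0.92), ([392.5, 174.8], 0.16)]
brayer [([279.6, 188.6], 0.69)]
vial [([340.9, 234.7], 0.62), ([380.4, 194.6], 0.23)]
glass_jar [([394.7, 127.7], 0.75)]
top [[363.1112381102622, 0.0, 318.1378432040359], [0.0, 363.1112381102622, 197.56148492769583], [0.0, 0.0, 1.0]] [[0.018, -0.973, 0.232, 0.305], [-1.0, -0.019, 0.0, 0.003], [0.004, -0.232, -0.973, 1.145], [0.0, 0.0, 0.0, 1.0]]
jar_mouth [([274.3, 216.7], 0.73)]
lid_rim []
cap_centre [([400.3, 234.3], 0.75)]
jar [([275.7, 217.0], 0.86)]
bat [([389.1, 231.7], 0.87)]
mortar [([171.1, 174.6], 0.91
[... 592 characters left out ...]
e [ 0.4568 -0.2384  0.0779] [np.float64(0.004643004132977705), np.float64(0.004643004132977592)]
jar [0.5061 0.1349 0.0386] [np.float64(0.0017714321519797095), np.float64(0.0017714321519797208)]
bat [ 0.4747 -0.2212 -0.0001] [np.float64(0.004180805539692381), np.float64(0.004180805539692394)]
mortar [0.6282 0.4644 0.0472] [np.float64(0.00507211317616498), np.float64(0.005072113176165064)]
brayer [ 0.6892 -0.0127  0.0084] [np.float64(0.005803565151716202), np.float64(0.005803565151715965)]
vial [ 0.4374 -0.0174  0.0187] [np.float64(0.0020283114589846616), np.float64(0.0020283114589847388)]
glass_jar [ 0.623  -0.4563  0.0495] [np.float64(0.006847388028095224), np.float64(0.006847388028095166)]
```

View pics/side0.png

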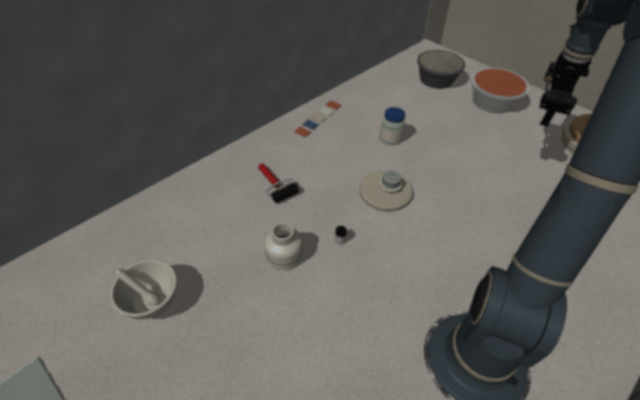

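View pics/top0.png

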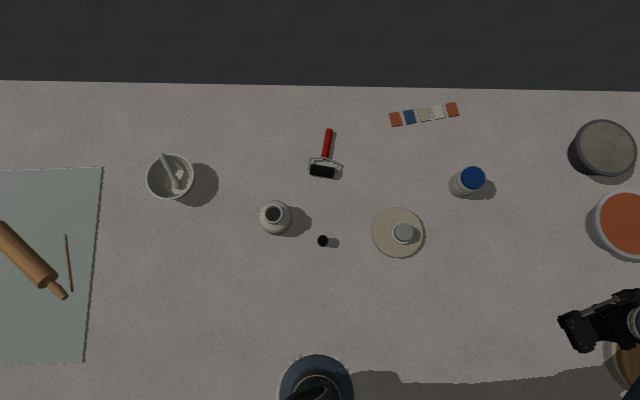

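The side view shows the jar (mouth near (284,231)) and the lids on the bat (cap near (392,180)). In the top view the mouth is near (273,213) and the cap near (403,232). The networks' "jar_mouth" point sits on the body, so I'll refine it close up. Moving over the lids now.

send_rows --pt "1 0.4 -0.33 0 0" --pt "1 0.71 -0.6 0 0" --pt "1 0.71 -0.6 0 0" --pt "1 0.71 -0.6 0 0" --pt "1 0.71 -0.6 0 0" --pt "1 0.71 -0.6 0 0" --pt "1 0.71 -0.6 0 0" --pt "1 0.71 -0.6 0 0" --pt "1 0.71 -0.6 0 0" --pt "1 0.71 -0.6 0 0" --pt "1 0.71 -0.6 0 0" --pt "1 0.4 -0.33 0 0"

```text
clock: 2.5
ee_pos: [0.4445, -0.2622, 0.24]
eef_rot: [[0.93, 0.366, 0.002], [0.366, -0.93, 0.001], [0.002, -0.0, -1.0]]
force: [0.5, 0.3, 0.3]
opening: 0.087
finger_force: 0.0
```

Run:
```python
from h import *
np.set_printoptions(precision=4,suppress=True)
s=telemetry.get_state();print(s["clock"],s["ee_pos"],s["eef_rot"])
im=img("wrist");save(im,"w1.png");im["p"]=0
for q in ("lid_rim","cap_centre","jar_mouth","bat"):
    d=eyes.spot_in("wrist",q);print(q,[(x["at"],round(x["conf"],2)) for x in d[:2]])
    if d: print(atz(ray(im,d[0]["at"]),{"lid_rim":.038,"cap_centre":.055,"jar_mouth":.11,"bat":.02}[q]))
# rough jar mouth by eye
S=img("side");T=img("top")
print("mouth",tri([ray(S,(284,231)),ray(T,(273,213))]))
t=T["color"][180:260,230:430];sd=S["color"][150:290,240:440]
cv2.imwrite("pics/c1.png",cv2.cvtColor(np.vstack([cv2.resize(t,None,fx=3,fy=3),cv2.resize(sd,(600,360))]),cv2.COLOR_RGB2BGR))
```

```text
2.5 [ 0.4445 -0.2622  0.24  ] [[ 0.9305  0.3664  0.0017]
 [ 0.3664 -0.9305  0.0012]
 [ 0.002  -0.0005 -1.    ]]
lid_rim [([314.8, 139.5], 0.84)]
[ 0.4874 -0.2401  0.038 ]
cap_centre [([318.3, 166.0], 0.8)]
[ 0.4635 -0.2537  0.055 ]
jar_mouth [([67.0, 48.7], 0.69)]
[0.504  0.0658 0.11  ]
bat [([307.9, 134.7], 0.97)]
[ 0.4885 -0.2308  0.02  ]
mouth (array([0.5023, 0.133 , 0.1079]), [np.float64(0.001762983388206786), np.float64(0.0017629833882070146)])
```

View pics/w1.png

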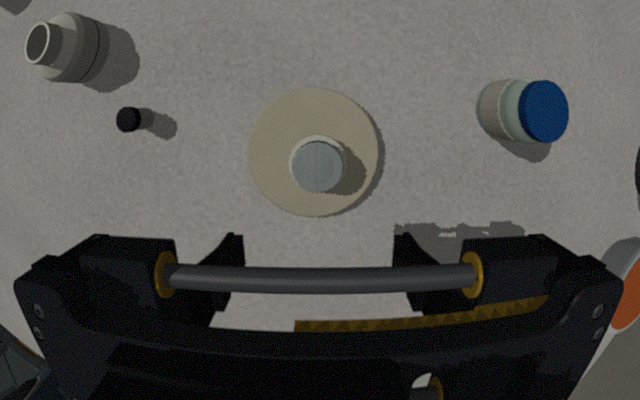

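The wrist view shows the cap top centred at about (318,166), the bat around (313,152), and the jar mouth at about (39,45) top left. I'll fit the circles with known radii for precision.

```bash
cat >> h.py <<'E'
from scipy.optimize import minimize
def circ(im,c,r,n=90):
    a=np.linspace(0,2*np.pi,n,endpoint=False)
    return np.array([proj(im,(c[0]+r*np.cos(t),c[1]+r*np.sin(t),c[2])) for t in a])
def fit(im,c0,r,span=.012,sgn=0):
    "edge fit of a level circle at height c0[2]; sgn=+1 brighter inside"
    g=cv2.GaussianBlur(cv2.cvtColor(im["color"],cv2.COLOR_RGB2GRAY),(0,0),1).astype(np.float32)
    def sc(p):
        c=(p[0],p[1],c0[2]);i=circ(im,c,r-.0012).astype(np.float32);o=circ(im,c,r+.0012).astype(np.float32)
        s=lambda q:cv2.remap(g,q[None,:,0].copy(),q[None,:,1].copy(),cv2.INTER_LINEAR)[0]
        d=s(i)-s(o);d=np.abs(d) if sgn==0 else sgn*d
        return -np.mean(np.clip(d,-3,15))
    G=[(sc((c0[0]+x,c0[1]+y)),c0[0]+x,c0[1]+y) for x in np.arange(-span,span+1e-6,.002) for y in np.arange(-span,span+1e-6,.002)]
    b=min(G);m=minimize(sc,b[1:],method="Nelder-Mead",options=dict(initial_simplex=[b[1:],(b[1]+.001,b[2]),(b[1],b[2]+.001)]))
    return m.x,-m.fun
E
python3 - <<'E'
from h import *
np.set_printoptions(precision=4,suppress=True)
im=img("wrist")
for n,p,z in (("cap",(318,166),.068),("bat",(313,152),.02),("mouth",(39,45),.11)): print(n,atz(ray(im,p),z))
c=atz(ray(im,(318,166)),.068)
for z in (.058,.068,.078): print("cap",z,*fit(im,(c[0],c[1],z),.027))
print("rim",*fit(im,(c[0],c[1],.042),.033))
b=atz(ray(im,(313,152)),.02);print("bat",*fit(im,(b[0],b[1],.02),.08))
m=atz(ray(im,(39,45)),.11);print("mouth",*fit(im,(m[0],m[1],.11),.028,.02))
T=img("top");S=img("side")
for n,I in (("top",T),("side",S)):
  print(n,"cap",*fit(I,(c[0],c[1],.068),.027,.02),"rim",*fit(I,(c[0],c[1],.042),.033,.02),"mouth",*fit(I,(.502,.133,.11),.028),"bore",*fit(I,(.502,.133,.11),.023,.012,-1))
E
```

```text
cap [ 0.4622 -0.2592  0.068 ]
bat [ 0.4684 -0.2505  0.02  ]
mouth [0.501  0.1171 0.11  ]
cap 0.058 [ 0.4631 -0.2519] 12.801909446716309
cap 0.068 [ 0.4637 -0.252 ] 12.799967765808105
cap 0.078 [ 0.4667 -0.2522] 11.552984237670898
rim [ 0.4632 -0.2523] 9.624652862548828
bat [ 0.4702 -0.2428] 7.845909118652344
mouth [0.5053 0.1314] 11.778558731079102
top cap [ 0.4662 -0.248 ] 7.8013997077941895 rim [ 0.4711 -0.2599] 8.162565231323242 mouth [0.4972 0.1325] 10.395865440368652 bore [0.502 0.137] 15.0
side cap [ 0.4646 -0.249 ] 4.950629234313965 rim [ 0.4685 -0.2666] 5.467187404632568 mouth [0.49   0.1459] 7.807693004608154 bore [0.5049 0.1367] 10.41553783416748
```

send_rows --pt "1 0.13 -0.015 0.5 0" --pt "1 0.13 -0.015 0.7 0" --pt "1 0.13 -0.015 0.5 0" --pt "1 0.13 -0.015 0.3 0" --pt "1 0 0 0 0" --pt "1 0 0 0 0" --pt "1 0 0 0 0"

```text
clock: 3.58
ee_pos: [0.4615, -0.2577, 0.1607]
eef_rot: [[0.933, 0.361, 0.002], [0.361, -0.933, -0.001], [0.001, 0.002, -1.0]]
force: [-0.1, 0.2, -0.3]
opening: 0.0871
finger_force: 0.0
```

Run:
```python
from h import *
np.set_printoptions(precision=4,suppress=True)
s=telemetry.get_state();print(s["clock"],s["ee_pos"],s["eef_rot"][0],np.abs(s["dq"]).max())
im=img("wrist");save(im,"w2.png")
for q in ("lid_rim","cap_centre","bat"):
    d=eyes.spot_in("wrist",q);print(q,[(x["at"],round(x["conf"],2)) for x in d[:2]])
    if d: print(atz(ray(im,d[0]["at"]),{"lid_rim":.038,"cap_centre":.055,"bat":.02}[q]))
for z in (.06,.064,.068,.072,.076): print("cap",z,*fit(im,(.4645,-.2505,z),.027))
for z in (.034,.038,.042,.046): print("rim",z,*fit(im,(.4645,-.2505,z),.033))
a=im["color"].copy();f=fit(im,(.4645,-.2505,.068),.027)[0];g=fit(im,(.4645,-.2505,.042),.033)[0]
for c,z,r,k in ((f,.068,.027,(255,0,0)),(g,.042,.033,(0,255,0))): cv2.polylines(a,[circ(im,(*c,z),r).round().astype(np.int32)],True,k,1)
cv2.imwrite("pics/w2c.png",cv2.cvtColor(a,cv2.COLOR_RGB2BGR))
```

```text
3.5833 [ 0.4615 -0.2577  0.1607] [0.9326 0.3609 0.0017] 0.6771478123404886
lid_rim [([315.6, 165.1], 0.98)]
[ 0.4899 -0.2436  0.038 ]
cap_centre [([311.9, 200.4], 0.72)]
[ 0.4635 -0.2505  0.055 ]
bat [([304.4, 157.9], 0.63)]
[ 0.4898 -0.2323  0.02  ]
cap 0.06 [ 0.4611 -0.253 ] 13.475075721740723
cap 0.064 [ 0.4627 -0.2526] 13.532617568969727
cap 0.068 [ 0.4639 -0.2518] 12.854720115661621
cap 0.072 [ 0.4662 -0.2519] 12.543120384216309
cap 0.076 [ 0.4677 -0.2513] 11.87282943725586
rim 0.034 [ 0.4573 -0.2566] 10.765213012695312
rim 0.038 [ 0.4629 -0.2527] 10.584809303283691
rim 0.042 [ 0.4635 -0.2524] 10.133322715759277
rim 0.046 [ 0.4626 -0.2527] 10.08581829071045
```

View pics/w2c.png

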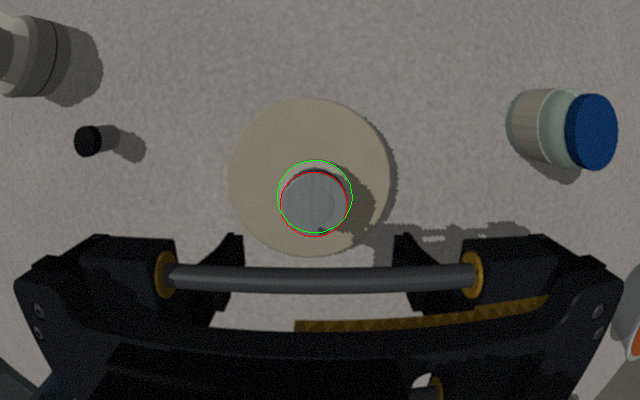

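The overlay fits both circles (cap top red at (314,204), rim green at (315,196)): lid axis at (0.464, -0.252). Heights agree with the text. Descending.

send_rows --pt "1 0.05 -0.055 0.4 0" --pt "1 0.055 -0.055 0.6 0" --pt "1 0 0 0.6 0" --pt "1 0 0 0.5 0" --pt "1 0 0 0.4 0" --pt "1 0 0 0.2 0" --pt "1 0 0 0.16 0" --pt "1 0 0 0.1 0" --pt "1 0 0 0 0" --pt "1 0 0 0 0" --pt "1 0 0 0 0" --newtons 20

```text
clock: 4.7
ee_pos: [0.4638, -0.2517, 0.042]
eef_rot: [[0.932, 0.361, 0.002], [0.361, -0.932, -0.001], [0.001, 0.001, -1.0]]
force: [-0.9, -0.2, 0.7]
opening: 0.0871
finger_force: 0.0
```

Run:
```python
from h import *
np.set_printoptions(precision=4,suppress=True)
s=telemetry.get_state();print(s["clock"],s["ee_pos"],s["force"])
im=img("wrist");a=im["color"].copy()
f,v=fit(im,(.464,-.252,.068),.027,.008);print("cap",f,v)
R=np.array(s["eef_rot"]);print("tool offset mm",1000*R.T@(np.array([*f,.038])-s["ee_pos"]))
cv2.polylines(a,[circ(im,(*f,.068),.027).round().astype(np.int32)],True,(255,0,0),1)
cv2.imwrite("pics/w3.png",cv2.cvtColor(a,cv2.COLOR_RGB2BGR))
```

```text
4.7 [ 0.4638 -0.2517  0.042 ] [-0.8869 -0.1753  0.7423]
cap [ 0.465  -0.2518] 11.080610275268555
tool offset mm [1.03   0.5007 4.0186]
```

View pics/w3.png

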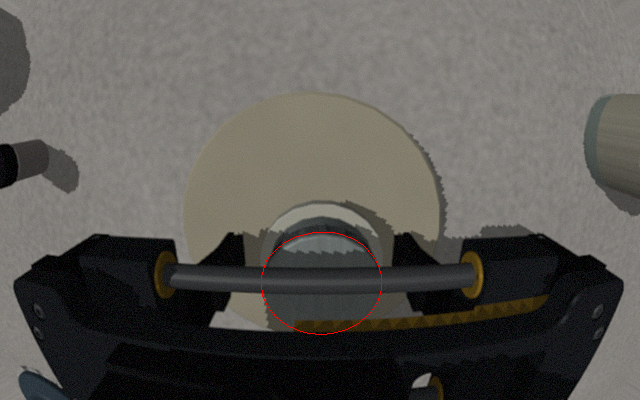

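The wrist view shows the cap (circle centred near (321,283)) and rim centred between the fingers, offset about 1 mm. Closing on the rim.

send_rows --pt "1 0.02 0 0.04 0" --pt "0.6 0 0 0 0" --pt "0.6 0 0 0 0" --pt "0.6 0 0 0 0" --pt "0.6 0 0 0 0" --pt "0.6 0 0 0 0" --pt "0.6 0 0 0 0" --newtons 25

```text
clock: 5.33
ee_pos: [0.4643, -0.2515, 0.0397]
eef_rot: [[0.932, 0.361, 0.001], [0.361, -0.932, -0.001], [0.0, 0.001, -1.0]]
force: [0.2, -2.0, -0.2]
opening: 0.0642
finger_force: 25.0
```

send_rows --pt "0.5 0 0 -0.1 0" --pt "0.5 0 0 -0.3 0" --pt "0.5 0 0 -0.6 0" --pt "0.5 0 0 -0.7 0" --pt "0.5 0 0 -0.7 0" --pt "0.5 0 0 -0.7 0" --pt "0.5 0 0 -0.5 0" --pt "0.5 0 0 -0.3 0" --pt "0.5 0 0 -0.1 0" --pt "0.5 0 0 0 0" --pt "0.5 0 0 0 0"

```text
clock: 6.25
ee_pos: [0.4631, -0.2507, 0.1986]
eef_rot: [[0.932, 0.362, -0.002], [0.362, -0.932, 0.001], [-0.001, -0.002, -1.0]]
force: [-0.6, 1.3, -3.0]
opening: 0.0645
finger_force: 25.0
```

send_rows --pt "0.5 0.08 -0.22 0 0" --pt "0.5 0.18 -0.5 0 0" --pt "0.5 0.28 -0.8 0 0" --pt "0.5 0.33 -0.9 0 0" --pt "0.5 0.33 -0.9 0 0" --pt "0.5 0.33 -0.9 0 0" --pt "0.5 0.33 -0.9 0 0" --pt "0.5 0.33 -0.9 0 0" --pt "0.5 0.33 -0.9 0 0" --pt "0.5 0.3 -0.85 0 0" --pt "0.5 0.2 -0.55 0 0" --pt "0.5 0.08 -0.25 0 0"

```text
clock: 7.25
ee_pos: [0.4539, 0.1184, 0.1987]
eef_rot: [[0.93, 0.368, -0.002], [0.368, -0.93, 0.002], [-0.001, -0.003, -1.0]]
force: [-0.1, -0.1, -1.9]
opening: 0.0642
finger_force: 25.0
```

send_rows --pt "0.5 0.03 -0.1 0 0" --pt "0.5 0 0 0 0" --pt "0.5 0 0 0 0" --pt "0.5 0 0 0 0" --pt "0.5 0 0 0 0"

```text
clock: 7.67
ee_pos: [0.4554, 0.1161, 0.1993]
eef_rot: [[0.933, 0.359, -0.001], [0.359, -0.933, -0.001], [-0.001, 0.0, -1.0]]
force: [-0.6, 0.2, -2.8]
opening: 0.0642
finger_force: 25.0
```

Run:
```python
from h import *
np.set_printoptions(precision=4,suppress=True)
s=telemetry.get_state();print(s["clock"],s["ee_pos"],s["opening"],s["finger_force"])
T=img("top");S=img("side");im=img("wrist");save(im,"w4.png")
for q in ("jar_mouth","lid_rim","cap_centre"):
    d=eyes.spot_in("wrist",q);print(q,[(x["at"],round(x["conf"],2)) for x in d[:2]])
for n,I in (("wrist",im),("top",T),("side",S)):
  for z in (.106,.11,.114): print(n,z,"neck",*fit(I,(.5035,.135,z),.028),"bore",*fit(I,(.5035,.135,z),.023,.012,-1))
e=s["ee_pos"];print("cap",*fit(im,(e[0],e[1],e[2]+.028),.027,.008))
```

```text
7.6667 [0.4554 0.1161 0.1993] 0.06416625324066903 24.99953269958496
jar_mouth [([320.3, 139.7], 0.9)]
lid_rim [([415.1, 238.5], 0.48), ([491.9, 46.7], 0.32)]
cap_centre [([317.4, 259.5], 0.71)]
wrist 0.106 neck [0.5054 0.1348] 10.148730278015137 bore [0.5015 0.137 ] 15.0
wrist 0.11 neck [0.4961 0.1368] 10.712532997131348 bore [0.5035 0.137 ] 15.0
wrist 0.114 neck [0.4964 0.1387] 11.00256061553955 bore [0.5035 0.137 ] 15.0
top 0.106 neck [0.5156 0.1232] 1.8391493558883667 bore [0.5095 0.1272] 1.6330621242523193
top 0.11 neck [0.5162 0.1234] 1.8423502445220947 bore [0.5112 0.1306] 1.6174588203430176
top 0.114 neck [0.5193 0.1258] 2.039409637451172 bore [0.5079 0.1267] 1.6286784410476685
side 0.106 neck [0.4928 0.1436] 11.061881065368652 bore [0.5084 0.1331] 7.901573181152344
side 0.11 neck [0.4902 0.1456] 11.131651878356934 bore [0.5063 0.1336] 7.9332356452941895
side 0.114 neck [0.4876 0.1474] 11.196918487548828 bore [0.5035 0.137 ] 7.911338806152344
cap [0.458  0.1187] 11.590396881103516
```

View pics/w4.png

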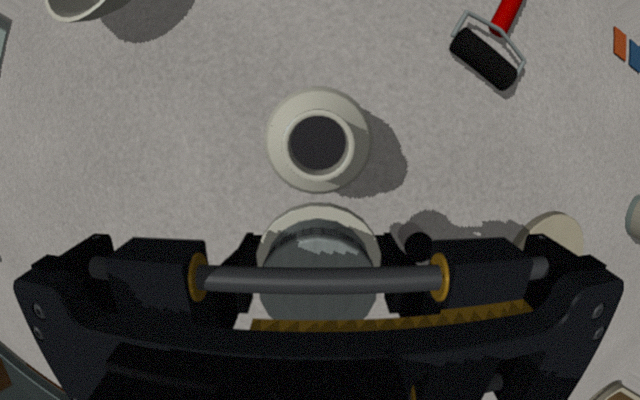

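The wrist view shows the lids held level (cap at (318,275)) and the jar mouth as a dark disc at (317,142). I'll use the dark disc's contour for an exact centre.

```bash
cat >> h.py <<'E'
from scipy.optimize import least_squares
def bore(im,c0,r=.023,win=40,zfree=False):
    u,v=proj(im,c0).astype(int);g=cv2.GaussianBlur(cv2.cvtColor(im["color"],cv2.COLOR_RGB2GRAY),(0,0),.7)
    x0,y0=max(u-win,0),max(v-win,0);w=g[y0:v+win,x0:u+win]
    t,b=cv2.threshold(w,0,255,cv2.THRESH_BINARY_INV+cv2.THRESH_OTSU)
    n,l,st,ce=cv2.connectedComponentsWithStats(b);k=l[v-y0,u-x0]
    cs,_=cv2.findContours((l==k).astype(np.uint8),cv2.RETR_EXTERNAL,cv2.CHAIN_APPROX_NONE)
    p=max(cs,key=len)[:,0,:]+[x0,y0];R=[ray(im,q) for q in p]
    f=lambda a:[np.hypot(*(atz(q,a[2] if zfree else c0[2])[:2]-a[:2]))-(r if zfree else a[2]) for q in R]
    m=least_squares(f,[c0[0],c0[1],c0[2] if zfree else r],loss="soft_l1",f_scale=.0005)
    return m.x,p.mean(0),len(p),np.sqrt(np.mean(m.fun**2))
E
python3 - <<'E'
from h import *
np.set_printoptions(precision=4,suppress=True)
s=telemetry.get_state();print(s["clock"],s["ee_pos"])
im=img("wrist")
for z in (.106,.11,.114): print(z,*bore(im,(.5035,.137,z)))
print("z free",*bore(im,(.5035,.137,.11),zfree=True))
S=img("side");print("side",*bore(S,(.5035,.137,.11),win=14))
g=cv2.cvtColor(im["color"],cv2.COLOR_RGB2GRAY);print(g[142,275:365:3],g[95:195:4,317])
E
```

```text
7.9667 [0.4554 0.1172 0.1996]
0.106 [0.5035 0.137  0.0224] [317.5276 144.3804] 163 0.000603375770109415
0.11 [0.5038 0.1371 0.022 ] [317.5276 144.3804] 163 0.0005928257283274263
0.114 [0.5042 0.1372 0.0216] [317.5276 144.3804] 163 0.0005822860435203049
z free [0.5029 0.1368 0.0994] [317.5276 144.3804] 163 0.0006238711361084912
side [0.5005 0.1473 0.0336] [278.6047 234.686 ] 86 0.007827027086565118
[163 165 162 164 146  59  47  40  37  42  39  48  35  44  39  51  43  42
  41  37  43  41  38  41  91 158 147  85  82  82] [159 159 157 157 163 120  48  41  42  43  37  40  35  39  43  43  31  38
  39  89 120 153 128 127 107]
```

Run:
```python
from h import *
np.set_printoptions(precision=4,suppress=True)
s=telemetry.get_state();e=np.array(s["ee_pos"]);R=np.array(s["eef_rot"]);print(s["clock"],e)
im=img("wrist");g=cv2.GaussianBlur(cv2.cvtColor(im["color"],cv2.COLOR_RGB2GRAY),(0,0),1).astype(int)
P=[]
for c in range(285,352,3):
    col=g[196:225,c];d=np.diff(col);k=196+np.argmax(d>=max(d)*.6)+.5
    P.append((R.T@(atz(ray(im,(c,k)),e[2]+.0023)-e))[:2])
P=np.array(P);m=least_squares(lambda a:np.hypot(P[:,0]-a[0],P[:,1]-a[1])-.033,[0,0],loss="soft_l1",f_scale=.0005)
print("rim in tool mm",m.x*1e3,np.abs(m.fun).mean()*1e3)
w=bore(im,(.5035,.137,.11))[0];print("bore",w)
for o in (m.x,np.zeros(2)): print("move units",(R.T@(np.array([w[0],w[1],0])-[e[0],e[1],0]))[:2]/.04-o/.04)
```

```text
8.0667 [0.4554 0.1174 0.1996]
rim in tool mm [-0.3772  0.1891] 1.2517733578393087
bore [0.5038 0.1372 0.022 ]
move units [ 1.3171 -0.0286]
move units [ 1.3076 -0.0239]
```

send_rows --pt "0.5 0.11 0 0 0" --pt "0.5 0.3 -0.01 0 0" --pt "0.5 0.4 -0.015 0 0" --pt "0.5 0.3 0 0.2 0" --pt "0.5 0.15 0 0.35 0" --pt "0.5 0.05 0 0.35 0" --pt "0.5 0 0 0.25 0" --pt "0.5 0 0 0.09 0" --pt "0.5 0 0 0 0" --pt "0.5 0 0 0 0" --pt "0.5 0 0 0 0" --pt "0.5 0 0 0 0"

```text
clock: 9.12
ee_pos: [0.5043, 0.1375, 0.1508]
eef_rot: [[0.932, 0.361, 0.002], [0.361, -0.932, 0.0], [0.002, 0.0, -1.0]]
force: [0.2, -0.1, -1.7]
opening: 0.0643
finger_force: 25.0
```

Run:
```python
from h import *
np.set_printoptions(precision=4,suppress=True)
s=telemetry.get_state();e=np.array(s["ee_pos"]);R=np.array(s["eef_rot"]);print(s["clock"],e,s["force"],s["opening"])
print("units to go",(R.T@(np.array([.5038,.1372,0])-[e[0],e[1],0]))[:2]/.04)
S=img("side");im=img("wrist")
a=S["color"][170:270,220:360];b=im["color"]
cv2.imwrite("pics/s5.png",cv2.cvtColor(np.hstack([cv2.resize(a,(420,300),interpolation=cv2.INTER_CUBIC),cv2.resize(b[100:340,170:470],(375,300))]),cv2.COLOR_RGB2BGR))
```

```text
9.1167 [0.5043 0.1375 0.1508] [ 0.2083 -0.0801 -1.6808] 0.06425837269632458
units to go [-0.0149  0.0025]
```

View pics/s5.png

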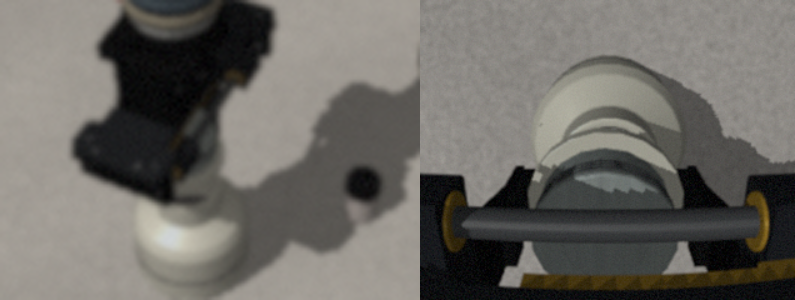

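The lids hang centred over the jar's neck in both crops. Lowering slowly while watching the force.

send_rows --pt "0.5 -0.015 0 0.1 0" --pt "0.5 0 0 0.1 0" --pt "0.5 0 0 0.1 0" --pt "0.5 0 0 0.1 0" --pt "0.5 0 0 0.08 0" --pt "0.5 0 0 0.08 0" --pt "0.5 0 0 0.08 0" --pt "0.5 0 0 0.08 0" --pt "0.5 0 0 0 0" --pt "0.5 0 0 0 0"

```text
clock: 10.05
ee_pos: [0.5032, 0.1371, 0.1209]
eef_rot: [[0.932, 0.361, -0.0], [0.361, -0.932, -0.0], [-0.0, -0.0, -1.0]]
force: [0.2, -0.9, -3.1]
opening: 0.0645
finger_force: 25.0
```

send_rows --pt "0.5 0 0 0.05 0" --pt "0.5 0 0 0.04 0" --pt "0.5 0 0 0.03 0" --pt "0.5 0 0 0 0" --pt "0.5 0 0 0 0" --pt "0.5 0 0 0 0"

```text
clock: 10.55
ee_pos: [0.5033, 0.1371, 0.1164]
eef_rot: [[0.932, 0.361, 0.0], [0.361, -0.932, -0.0], [-0.0, 0.0, -1.0]]
force: [0.2, 1.1, -2.8]
opening: 0.0641
finger_force: 25.0
```

send_rows --pt "0.5 0 0 0.02 0" --pt "0.5 0 0 0.02 0" --pt "0.5 0 0 0 0" --pt "0.5 0 0 0 0" --pt "0.5 0 0 0 0"

```text
clock: 10.97
ee_pos: [0.5035, 0.1371, 0.1157]
eef_rot: [[0.932, 0.361, 0.001], [0.361, -0.932, -0.0], [0.001, 0.001, -1.0]]
force: [-1.5, -1.7, 5.6]
opening: 0.064
finger_force: 25.0
```

The force rose by about 8 N at exactly the expected height, so the lid is home. Releasing and rising to cap-grip height, with the tips about 4 mm above the rim.

send_rows --pt "0.85 0 0 -0.01 0" --pt "1 0 0 0 0" --pt "1 0 0 0 0" --pt "1 0 0 0 0" --pt "1 0 0 -0.1 0" --pt "1 0 0 -0.2 0" --pt "1 0 0 -0.2 0" --pt "1 0 0 -0.1 0" --pt "1 0 0 0 0" --pt "1 0 0 0 0"

```text
clock: 11.8
ee_pos: [0.5036, 0.1372, 0.1397]
eef_rot: [[0.932, 0.361, 0.001], [0.361, -0.932, 0.0], [0.001, 0.0, -1.0]]
force: [-0.2, -0.4, 0.3]
opening: 0.087
finger_force: 0.0
```

Run:
```python
from h import *
np.set_printoptions(precision=4,suppress=True)
s=telemetry.get_state();e=np.array(s["ee_pos"]);R=np.array(s["eef_rot"]);print(s["clock"],e,s["force"])
im=img("wrist");save(im,"w6.png");a=im["color"].copy()
f,v=fit(im,(.5038,.137,.144),.027,.006);print("cap",f,v,"rim",*fit(im,(.5038,.137,.118),.033,.006))
print("tool mm",1e3*(R.T@(np.array([*f,.144])-e)))
for c,z,r,k in ((f,.144,.027,(255,0,0)),((e[0],e[1]),.118,.033,(0,255,0))): cv2.polylines(a,[circ(im,(*c,z),r).round().astype(np.int32)],True,k,1)
cv2.imwrite("pics/w6.png",cv2.cvtColor(a,cv2.COLOR_RGB2BGR))
```

```text
11.8 [0.5036 0.1372 0.1397] [-0.1625 -0.38    0.3419]
cap [0.5055 0.1392] 12.57702922821045 rim [0.5017 0.1375] 10.374261856079102
tool mm [ 2.5731 -1.2114 -4.2781]
```

View pics/w6.png

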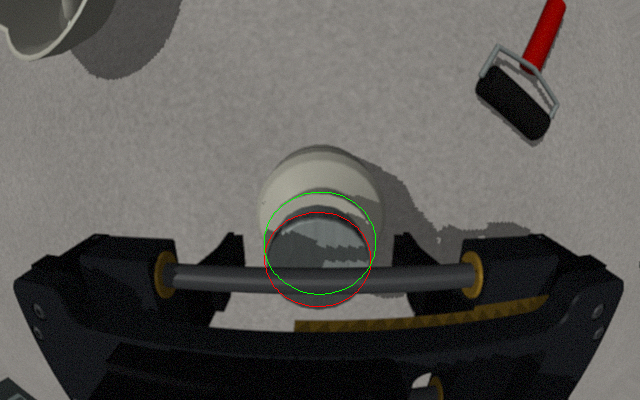

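The green circle, drawn at the seated height, matches the white rim arc at row 192, so the lid is home. The cap (red, centred near (319,260)) is still on it. Gripping the cap.

send_rows --pt "0.7 0 0 0 0" --pt "0.5 0 0 0 0" --pt "0.45 0 0 0 0" --pt "0.45 0 0 0 0" --pt "0.45 0 0 0 0" --pt "0.45 0 0 0 0" --newtons 20

```text
clock: 12.35
ee_pos: [0.5033, 0.1372, 0.1391]
eef_rot: [[0.932, 0.361, -0.0], [0.361, -0.932, -0.0], [-0.0, -0.0, -1.0]]
force: [-0.2, 1.4, 0.6]
opening: 0.0549
finger_force: 1.7
```

send_rows --pt "0.45 0 0 0 0" --pt "0.45 0 0 0 0" --pt "0.45 0 0 0 0"

```text
clock: 12.6
ee_pos: [0.5032, 0.1372, 0.1391]
eef_rot: [[0.932, 0.361, -0.0], [0.361, -0.932, -0.0], [-0.0, -0.0, -1.0]]
force: [0.1, -0.2, -1.4]
opening: 0.0539
finger_force: 20.0
```

send_rows --pt "0.45 0 0 -0.04 0" --pt "0.45 0 0 -0.06 0" --pt "0.45 0 0 -0.08 0" --pt "0.45 0 0 -0.1 0" --pt "0.45 0 0 -0.1 0" --pt "0.45 0 0 -0.1 0" --pt "0.45 0 0 0 0" --pt "0.45 0 0 0 0"

```text
clock: 13.27
ee_pos: [0.5035, 0.1372, 0.1588]
eef_rot: [[0.932, 0.361, 0.001], [0.361, -0.932, 0.0], [0.001, 0.0, -1.0]]
force: [0.7, -0.2, -1.9]
opening: 0.0541
finger_force: 20.0
```

send_rows --pt "0.45 0 0 -0.1 0" --pt "0.45 0 0 -0.25 0" --pt "0.45 0 0 -0.4 0" --pt "0.45 0 0 -0.4 0" --pt "0.45 0 0 -0.4 0" --pt "0.45 0 0 -0.35 0" --pt "0.45 0 0 -0.2 0" --pt "0.45 0 0 -0.1 0" --pt "0.45 0 0 0 0" --pt "0.45 0 0 0 0" --pt "0.45 0 0 0 0" --pt "0.45 0 0 0 0"

```text
clock: 14.27
ee_pos: [0.5028, 0.137, 0.2454]
eef_rot: [[0.932, 0.361, -0.002], [0.361, -0.932, -0.0], [-0.002, -0.0, -1.0]]
force: [-0.1, 0.0, -1.5]
opening: 0.0538
finger_force: 20.0
```

Run:
```python
from h import *
s=telemetry.get_state();print(s["clock"],s["ee_pos"],s["force"],s["opening"],s["finger_force"])
S=img("side");im=img("wrist");a=S["color"][150:280,210:360]
cv2.imwrite("pics/f7.png",cv2.cvtColor(np.hstack([cv2.resize(a,(400,347),interpolation=cv2.INTER_CUBIC),cv2.resize(im["color"][80:340,170:470],(400,347))]),cv2.COLOR_RGB2BGR))
```

```text
14.2667 [0.50280061 0.13697051 0.24543791] [-0.13557991  0.02123557 -1.51727717] 0.0538411926762158 19.999818205833435
```

View pics/f7.png

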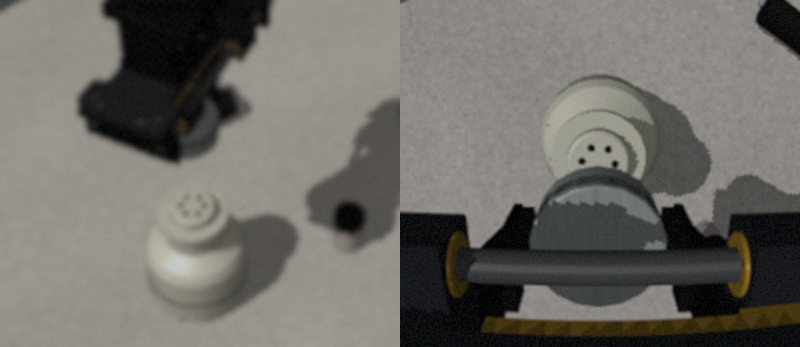

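Both crops show the vented inner lid seated level in the jar (side crop (190,205)) and the cap upright in the gripper above it. It has risen 106 mm. Handing in.

```bash
python3 -c "
from rig import ticket
print(ticket.hand_in())"
```

```text
the job is handed in; nothing more can be done
None
```

The inner lid is seated in the jar, the gripper holds the cap upright about 100 mm above it, the other bench items weren't touched, and the job was handed in at about 14.4 s on the robot's clock.

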